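# Drain the tongs in the drip rest, then stand them in the utensil cup

### The arm

A 7-joint arm with a two-finger parallel gripper is mounted at the origin on a cart in front of the work surface, level with it; the furniture and walls round the work are solid. World frame = base frame: x ahead of the robot, y to its left, z up, the work surface at z = 0. Lengths are in m, angles in rad, forces in N, time in s.
With the tool pointing down it reaches from about 0.4 to 0.925 m from the base axis. Payload 4.1 kg.
Tool frame: the origin (TCP) lies at the very end of the fingers, on their centre line; the grasp point (between the pads) lies 19 mm behind it; z points along the fingers, y is the line along which they close (so a half turn about z gives the same grasp; the last joint's range is limited). The gripper opens to 85 mm and grips with 20 to 120 N. Pads are 22 mm wide; open, the fingers measure 114 mm over their backs; the gripper's body (76 mm by 85 mm) begins 54 mm behind the grasp point. The pads swing forward as they close: fully open they stand 13 mm farther back than shut.
Start: joints at [-1.277, 0.398, 0.045, 1.537, -0.019, 1.207, -0.051], TCP at [0.249, 0.601, 0.199] pointing down, gripper open.
Joint ranges: [-2.82, 2.82], [-0.49, 2.23], [-1.37, 1.46], [0, 2.46], [-1.36, 4.5], [0.23, 2], [-2.94, 2.94]. Speed limits (rad/s): [2.57, 2.57, 3.14, 3.14, 3.14, 3.14, 3.14].

### API

Orientations are given as a rotation vector (axis times angle).
In Python, from workcell import ctrl, imaging, probe_bus gives the robot as it stands (ctrl), with the cameras (imaging) and the readings (probe_bus). Calls block until the motion is done:
- ctrl.movep(position, orientation): joint-space move of the TCP to a pose.
- ctrl.servo_line(position, rate=0.15, rot=None): straight line of the TCP; rot=None keeps the orientation; rate is the mean speed in m/s.
- ctrl.move_joints(angles): joint-space move.
- ctrl.gripper_to(opening, force=None): finger opening in m; force is the grip in N (None keeps the last); returns when the fingers have stopped.
- ctrl.dwell(seconds).
- ctrl.solve_ik(position, orientation): joint angles nearest the present ones, or None.
- probe_bus.get_obs(): the state.
- imaging.grab_frame(name): name is "scene" or "top" or "wrist"; returns a dict with "image" (384x512x3 uint8, red, green, blue), "vertical_fov" (degrees; the focal length in pixels is half the picture's height over the tangent of half this angle, whatever the lens; pixels are square), "cx", "cy" (the principal point, pixels), "k1" (the pictures are not rectified: a ray, as slopes to the right and down, at radius r is drawn at 1 + k1 r^2 times it, then the intrinsics apply), "position" and "orientation" of the camera in the world. Camera axes: x right, y up, looking along -z (the intrinsics and any distortion apply to the point x, -y, -z); pixel columns grow to the right and rows downward; lengths in m; the calibration is good to about 2 mm. A picture is of the moment at which its call begins. There is no depth.
A pose or a line that the arm cannot do raises ctrl.Unreachable and nothing moves.
- ctrl.job_done(): hands the job in; it is judged then, once.
The state is a dict: "clock": time; "joints": joint angles; "joint_velocities": joint speeds; "joint_efforts": joint torques, N m; "tool_pos": TCP position; "eef_rot": TCP orientation; "wrist_force": force on the tool from outside, world axes, zero at the start; "torque": the same for the moment, N m; "gripper_width": finger opening in m; "grasp_force": force on a finger pad.
Only numpy, scipy, OpenCV 4.12 (cv2) and the standard library are available. Lean on these libraries where they do the work, as an engineer would, in place of code of your own. Each camera call takes 0.05 s, during which the arm holds its last target. There are 200 camera calls.

### The job

The washed tongs lie on the work table. First lean them in the slanted drip rest, joined end at the bottom against the stop and jaws up the slope, and let go of them so they can drip for a second. Then take hold of them again and stand them upright in the tall steel cup, joined end down and jaws up, lowering them until they reach the bottom of the cup before you let go; keep the cup standing and leave everything else where it is.

Things in the scene. Friction and masses are not known exactly. Their poses are not given: they have to be found in the camera images.
- tongs: grey metal serving tongs lying flat, 211 x 46 x 32 mm, 0.06 to 0.13 kg; the arms are locked and do not squeeze. Origin: middle of length and width, on the underside. x runs from the joined end to the open red-tipped jaws; y across the two arms (outside y -22 to +23 mm from the middle to the jaws: grasp across y); z is the 32 mm thickness, up as they lie. Balance point near x = -5 mm
- tongs_butt (a point): middle of the joined end of the tongs, at (-104, 5, 16) mm in the tongs' frame; here the tongs are 36 mm wide (y -13 to +23 mm). This end goes down
- tongs_tip (a point): middle of the jaw end of the tongs, at (106, 0, 16) mm in the tongs' frame; this end goes up
- rest: fixed drip rest of plain aluminium: a slanted plate on a foot 165 x 94 mm, 13 mm high. Origin: centre of the foot's underside, z up. The slope is a plane, 76 mm wide in y, rising at 45 degrees towards the rest's +x from the stop (x -65, z 24 mm) for 130 mm (to x 27, z 116 mm). The tongs lie on it by their underside, joined end at the stop; let go just above it they slide down to the stop
- rest_stop (a point): where slope meets stop, on the centre line: (-65, 0, 24) mm in the rest's frame. The stop is a plate square to the slope, 23 mm high. Two side cheeks 11 mm high run along the lowest 52 mm of the slope, with a 62 mm gap between them centred on y = 0
- crock: plain round steel utensil cup, loose, 0.8 kg, 120 mm high, 84 mm outside and 76 mm inside diameter, open at the top. Origin: centre of its underside, z up
- crock_floor (a point): centre of the cup's inner floor, 6 mm above its underside
- tin_low: bystander: low wide food tin, 75 mm diameter, 58 mm high; origin at the centre of its underside
- onion: bystander: brown onion, 67 mm wide, 71 mm high; origin at the centre of its underside

How it is judged:
By the outcome, as a careful person would: the job done as asked, in the order asked, and still so for the second after the job is handed in, with the robot touching nothing.
It also fails if it takes over 54 s, if anything falls off the work surface, if the arm or the gripper's body presses on something with over 40 N, if the wrist force passes 120 N, or if a joint passes its speed limit or range.

## Working session

There is one attempt and no reset: what is moved stays moved. The work goes in short steps, each a Python script; the robot and the scene stay as the last script left them, time stands still between calls to the robot, and variables do not carry over. Pictures are saved under pics/ and viewed, at most 10 in all, crops included, and the job is handed in when it is done.

```bash
ls; mkdir -p pics
cat > h.py <<'E'
import numpy as np, cv2
from scipy.spatial.transform import Rotation as R
from workcell import ctrl, imaging, probe_bus
def cam(f):
    H=f["image"].shape[0]; fl=H/2/np.tan(np.radians(f["vertical_fov"])/2)
    o=np.array(f["orientation"],float); 
    Rm=R.from_rotvec(o).as_matrix() if o.size==3 else (o if o.shape==(3,3) else R.from_quat(o).as_matrix())
    return fl,Rm,np.array(f["position"])
def ray(f,u,v):
    fl,Rm,p=cam(f); d=np.array([(u-f["cx"])/fl,(v-f["cy"])/fl]); s=d.copy()
    for _ in range(30): s=d/(1+f["k1"]*(s@s))
    return p,Rm@np.array([s[0],-s[1],-1.])
def onz(f,u,v,z):
    p,d=ray(f,u,v); return p+d*(z-p[2])/d[2]
def proj(f,P):
    fl,Rm,p=cam(f); c=Rm.T@(np.array(P)-p); s=np.array([c[0],-c[1]])/-c[2]; s=s*(1+f["k1"]*(s@s))
    return s[0]*fl+f["cx"],s[1]*fl+f["cy"]
E
python3 - <<'E'
from h import *
import pickle
fs={n:imaging.grab_frame(n) for n in("scene","top","wrist")}
pickle.dump(fs,open('f0.pkl','wb'))
for n,f in fs.items(): print(n,{k:v for k,v in f.items() if k!="image"})
im=[cv2.cvtColor(fs[n]["image"],cv2.COLOR_RGB2BGR) for n in fs]
for n,i in zip(fs,im): cv2.imwrite(f'pics/{n}0.png',cv2.resize(i,(800,600),interpolation=cv2.INTER_CUBIC))
print(probe_bus.get_obs())
E
```

```text
pics
workcell.py
scene {'vertical_fov': 49.91030060939665, 'cx': 258.54318616655905, 'cy': 192.89483659347874, 'k1': -0.06615081243280997, 'position': array([1.06158746, 0.22069967, 1.0540775 ]), 'orientation': array([0.30824978, 0.46052806, 1.87494857])}
top {'vertical_fov': 47.755184643354326, 'cx': 255.96730612105307, 'cy': 186.6677400221622, 'k1': -0.16565305193530963, 'position': array([0.52024528, 0.01406052, 1.42305474]), 'orientation': array([ 0.05136253, -0.02640396, -1.57905763])}
wrist {'vertical_fov': 58.37963305070166, 'cx': 258.88928478594016, 'cy': 192.98945717432193, 'k1': -0.024935633773920385, 'position': array([0.18508032, 0.62785178, 0.37258926]), 'orientation': array([-0.24537148, -0.16105375,  1.17204518])}
{'clock': 0.15, 'joints': array([-1.27694994,  0.39902464,  0.04507866,  1.53757441, -0.0187243 ,
        1.20692216, -0.05070902]), 'joint_velocities': array([-4.44330488e-04, -2.07063194e-03, -7.77019954e-04, -4.46860451e-03,
        8.28768861e-05, -1.41158161e-03, -2.90505616e-04]), 'joint_efforts': array([ 3.11397613e-03, -4.75560415e+01,  1.36745118e+00, -2.54512811e+01,
        1.17686810e-02,  6.57366079e-03,  5.12554266e-07]), 'tool_pos': array([0.2486197 , 0.59999752, 0.1982085 ]), 'eef_rot': array([-6.12992373e-01, -3.08100546e+00,  2.34541401e-03]), 'wrist_force': array([-0.05355481,  0.58763026, -0.21811189]), 'torque': array([0.00854443, 0.0388775 , 0.00791562]), 'grasp_force': 0.0, 'gripper_width': 0.08510675177610381}
```

View pics/scene0.png

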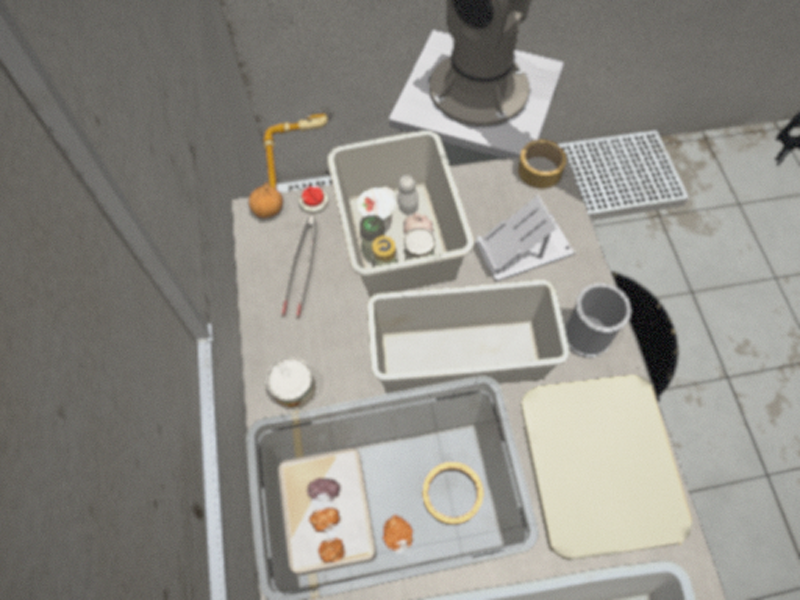

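View pics/top0.png

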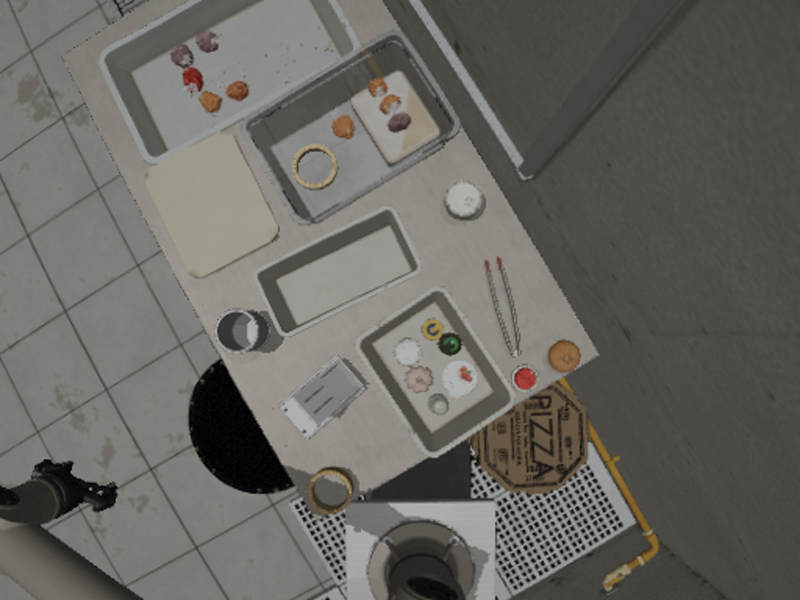

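The scene view shows tongs at about (300,270), the rest at (525,240) and the cup at (598,320). In the top view they are at (502,305), (325,397) and (243,330). I'll zoom in next.

Run:
```python
from h import *
import pickle
fs=pickle.load(open('f0.pkl','rb'))
def crop(n,c,r,w,h,s):
    i=cv2.cvtColor(fs[n]["image"],cv2.COLOR_RGB2BGR)[r:r+h,c:c+w]
    return cv2.resize(i,(w*s,h*s),interpolation=cv2.INTER_CUBIC)
# native px = 0.64 * shown
a=crop("top",170,220,80,60,5); b=crop("scene",295,120,80,60,5)
c=crop("top",295,160,80,60,5); d=crop("top",130,190,80,60,5)
cv2.imwrite('pics/z1.png',np.vstack([np.hstack([a,b]),np.hstack([c,d])]))
f=fs["top"];k=.64
for nm,u,v,z in [("jawL",488,264,.016),("jawR",500,261,.016),("butt",516,354,.016),("onion",564,356,.035),("tin",465,200,.058),("cup",241,330,.12),("rest",325,397,.05),("tabcorner",597,354,0)]:
    print(nm,onz(f,u*k,v*k,z).round(3))
f=fs["scene"]
for nm,u,v,z in [("jawL",284,313,.016),("jawR",298,314,.016),("butt",311,220,.016),("cup",604,308,.12),("rest",525,240,.05),("tin",291,381,.058)]:
    print(nm,onz(f,u*k,v*k,z).round(3))
```

```text
jawL [ 0.646 -0.148  0.016]
jawR [ 0.652 -0.173  0.016]
butt [ 0.458 -0.204  0.016]
onion [ 0.454 -0.301  0.035]
tin [ 0.774 -0.099  0.058]
cup [0.513 0.345 0.12 ]
rest [0.376 0.189 0.05 ]
tabcorner [ 0.455 -0.38   0.   ]
jawL [ 0.659 -0.167  0.016]
jawR [ 0.652 -0.142  0.016]
butt [ 0.458 -0.202  0.016]
cup [0.516 0.358 0.12 ]
rest [0.386 0.202 0.05 ]
tin [ 0.785 -0.088  0.058]
```

View pics/z1.png

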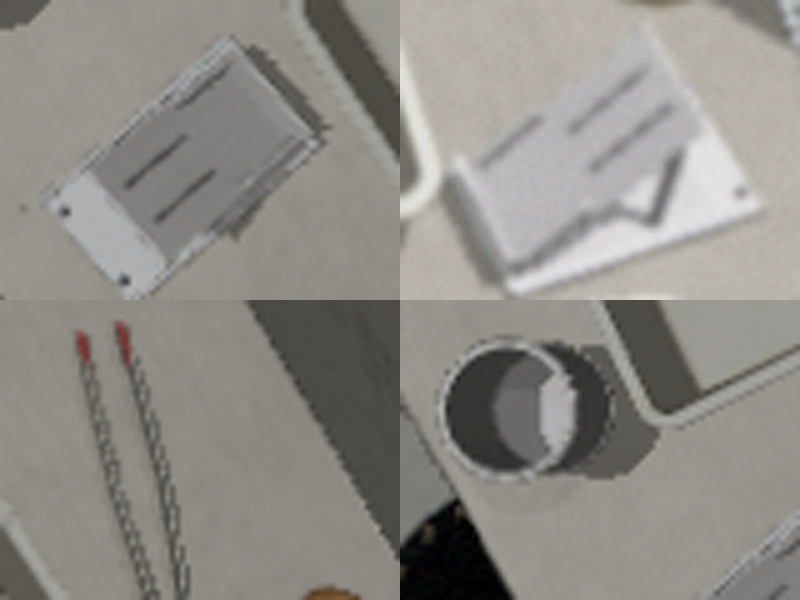

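The zoom shows the foot's screw-hole end at lower left in the top view, at about (45,203)-(135,298). That is the rest's +x side, behind the high edge. The stop edge is at upper right, at about (228,40)-(325,140). The cup rim is round and the red jaw tips are clear. Wrist views will give closer measurements.

```bash
cat >> h.py <<'E'
def rv(x,z):
    x=np.array(x,float);z=np.array(z,float);x/=np.linalg.norm(x);z/=np.linalg.norm(z)
    return R.from_matrix(np.c_[x,np.cross(z,x),z])
E
python3 - <<'E'
from h import *
import pickle
fs=pickle.load(open('f0.pkl','rb')); o=probe_bus.get_obs()
T=R.from_rotvec(o["eef_rot"]); f=fs["wrist"]; _,Rm,p=cam(f)
off=T.inv().apply(p-o["tool_pos"]); rel=T.as_matrix().T@Rm
print("cam in tool",off.round(4),"\n",rel.round(3)); fwd=rel@[0,0,-1]
ps=[]
for n,t,z in[("rest",(.385,.19,.05),.33),("tongs",(.55,-.18,.016),.30)]:
    best=None
    for a in np.arange(0,360,30):
        q=rv([np.cos(np.radians(a)),np.sin(np.radians(a)),0],[0,0,-1])
        c=q.apply(off)[2]+z; d=q.apply(fwd); k=(c-t[2])/-d[2]
        pos=np.array(t)-d*k-q.apply(off)
        s=ctrl.solve_ik(pos,q.as_rotvec())
        if s is None: continue
        e=abs(np.array(s)-o["joints"]).max()
        if best is None or e<best[0]: best=(e,a,pos,q,s)
    print(n,best[:3],np.round(best[4],2)); ps.append((n,best[2],best[3]))
g={}
for n,pos,q in ps:
    ctrl.movep(pos,q.as_rotvec()); ctrl.dwell(.2); g[n]=imaging.grab_frame("wrist")
    cv2.imwrite(f'pics/w_{n}.png',cv2.cvtColor(g[n]["image"],cv2.COLOR_RGB2BGR))
pickle.dump(g,open('f1.pkl','wb')); print(probe_bus.get_obs()["clock"])
E
```

```text
cam in tool [ 0.0693  0.0012 -0.1744] 
 [[ 0.002  0.962  0.273]
 [ 1.    -0.002  0.001]
 [ 0.001  0.273 -0.962]]
rest (np.float64(0.4995069120654783), np.int64(120), array([0.35435584, 0.24126767, 0.33      ])) [-1.05 -0.1   0.32  1.83  0.03  1.41 -0.21]
tongs (np.float64(0.9191874666092522), np.int64(60), array([ 0.57964698, -0.12684467,  0.3       ])) [-0.57  0.36  0.96  1.55 -0.3   1.39 -0.11]
3.7167
```

View pics/w_rest.png

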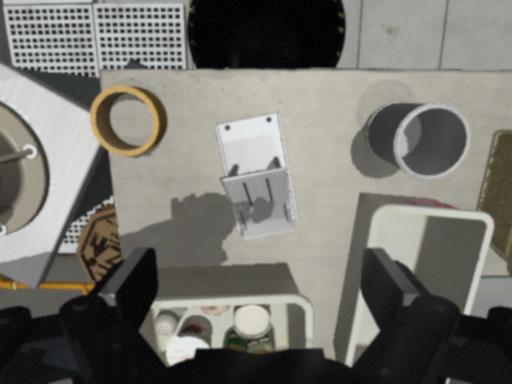

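View pics/w_tongs.png

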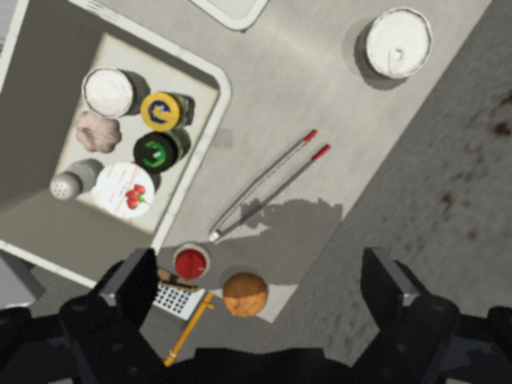

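In the wrist views, the rest's hole-end corners are near (216,125) and (278,113), its high edge is near (221,178)-(284,168) and its stop end is near (243,240)-(297,232). The cup rim is near (432,141). The tongs' red tips are near (311,134) and (321,153), with the joined end near (214,237).

Run:
```python
from h import *
import pickle
g=pickle.load(open('f1.pkl','rb')); f0=pickle.load(open('f0.pkl','rb'))
f=g["rest"]
for n,u,v,z in[("footA",216,125,.013),("footB",278,113,.013),("topA",221,178,.116),("topB",284,168,.116),("stopA",243,240,.04),("stopB",297,232,.04),("holeA",227,127,.013),("holeB",269,118,.013)]: print(n,onz(f,u,v,z).round(4))
t=f0["top"]
for n,u,v,z in[("footA",45,203,.013),("footB",135,298,.013),("stopA",228,40,.04),("stopB",325,140,.04)]: print("top",n,onz(t,170+u/5,220+v/5,z).round(4))
# cup rim: fit circle by hand edge points on z=.12 via canny in roi
hsv=cv2.cvtColor(g["tongs"]["image"],cv2.COLOR_RGB2HSV)
m=(((hsv[...,0]<8)|(hsv[...,0]>172))&(hsv[...,1]>130)&(hsv[...,2]>60)).astype(np.uint8)
m[:, :270]=0; m[:110]=0; m[200:]=0
n,l,st,c=cv2.connectedComponentsWithStats(m)
for i in range(1,n):
    if st[i,4]>8:
        ys,xs=np.where(l==i); P=np.array([onz(g["tongs"],x,y,.022)[:2] for x,y in zip(xs,ys)])
        print("red",st[i],c[i].round(1),P.mean(0).round(4))
print("butt",onz(g["tongs"],213,240,.016).round(4),onz(g["tongs"],213,240,.03).round(4))
im=cv2.cvtColor(g["tongs"]["image"],cv2.COLOR_RGB2BGR)[115:255,195:345]
a=cv2.resize(im,None,fx=4,fy=4,interpolation=cv2.INTER_CUBIC)
im=cv2.cvtColor(g["rest"]["image"],cv2.COLOR_RGB2BGR)[105:245,210:260+40]
b=cv2.resize(im,None,fx=4,fy=4,interpolation=cv2.INTER_CUBIC)[:560,:200+160]
cv2.imwrite('pics/z2.png',np.hstack([a,b])[:, :800] if 0 else cv2.resize(np.hstack([a,b]),(800,467)))
f=g["rest"];im=cv2.cvtColor(f["image"],cv2.COLOR_RGB2GRAY)
roi=np.zeros_like(im);e=cv2.Canny(im,60,140);ys,xs=np.where(e>0);k=(abs(xs-432)<48)&(abs(ys-141)<48)
P=np.array([onz(f,x,y,.12)[:2] for x,y in zip(xs[k],ys[k])])
# ransac circle radius .042
best=(0,)
rng=np.random.default_rng(0)
for _ in range(3000):
    a,b=P[rng.choice(len(P),2,False)];d=b-a;L=np.hypot(*d)
    if not .03<L<.083: continue
    for s in(1,-1):
        c=(a+b)/2+s*np.sqrt(.042**2-L*L/4)*np.array([-d[1],d[0]])/L
        q=(abs(np.hypot(*(P-c).T)-.042)<.0012).sum()
        if q>best[0]: best=(q,c)
print("cup",best,len(P))
```

```text
footA [0.2875 0.2377 0.013 ]
footB [0.3544 0.2957 0.013 ]
topA [0.328 0.201 0.116]
topB [0.385  0.2478 0.116 ]
stopA [0.4017 0.1153 0.04  ]
stopB [0.4633 0.1656 0.04  ]
holeA [0.3022 0.2431 0.013 ]
holeB [0.3471 0.2835 0.013 ]
top footA [0.3503 0.2899 0.013 ]
top footB [0.2882 0.2311 0.013 ]
top stopA [0.4579 0.1657 0.04  ]
top stopB [0.3938 0.1041 0.04  ]
red [305 131  12  11  47] [310.1 135.5] [ 0.648  -0.1413]
red [313 145  17  15  67] [321.4 151.7] [ 0.6511 -0.1677]
butt [ 0.4577 -0.2056  0.016 ] [ 0.4625 -0.2013  0.03  ]
cup (np.int64(135), array([0.50976027, 0.35660839])) 513
```

View pics/z2.png

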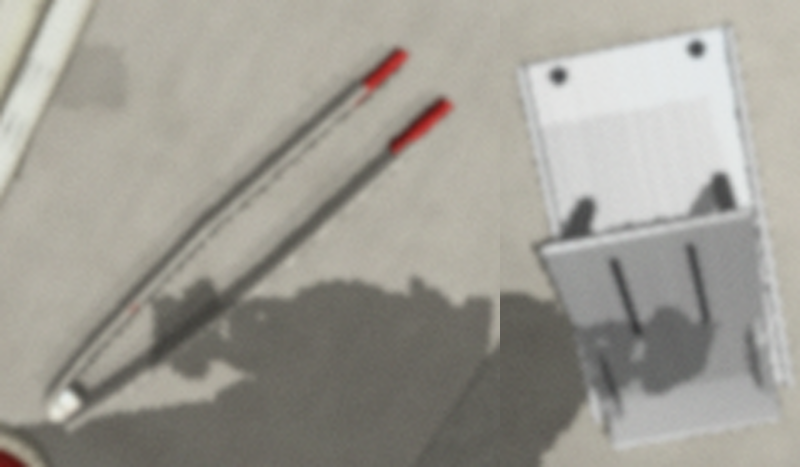

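The crop shows the joined end at crop (65,403), the +y arm's kink at about (200,220) and tips ending at (403,50) and (450,102). The rest's stop edge is at (610,445)-(780,415). I'll check the tongs' outline in their own frame.

Run:
```python
from h import *
import pickle
g=pickle.load(open('f1.pkl','rb'));f=g["tongs"]
for z in(.016,.03):
  b=onz(f,214.5,236,z)[:2]
  for yaw in(13,16):
    y=np.radians(yaw);ex=np.array([np.cos(y),np.sin(y)]);ey=np.array([-ex[1],ex[0]])
    print(z,yaw,"butt",b.round(4))
    for n,u,v in[("butt corner a",48,390),("butt corner b",70,425),("butt-white",65,403),("kink outer+",195,215),("kink inner+",215,225),("+mid",285,140),("tip1 end",403,50),("red1 start",362,85),("-arm near butt outer",100,405),("-arm mid out",235,310),("-arm mid in",225,295),("-arm 3/4 out",330,220),("tip2 end",450,102)]:
        P=onz(f,195+u/3.333,115+v/3.333,z)[:2]-b; print("  ",n,(P@ex*1e3).round(1),(P@ey*1e3).round(1))
```

```text
0.016 13 butt [ 0.4629 -0.2014]
   butt corner a -1.0 9.3
   butt corner b -5.6 -8.7
   butt-white 0.1 0.1
   kink outer+ 98.2 22.9
   kink inner+ 101.3 14.2
   +mid 146.1 21.0
   tip1 end 204.5 16.1
   red1 start 183.5 16.6
   -arm near butt outer 10.5 -10.8
   -arm mid out 82.5 -18.6
   -arm mid in 83.9 -10.9
   -arm 3/4 out 137.6 -16.4
   tip2 end 205.0 -12.5
0.016 16 butt [ 0.4629 -0.2014]
   butt corner a -0.5 9.4
   butt corner b -6.0 -8.4
   butt-white 0.1 0.1
   kink outer+ 99.2 17.8
   kink inner+ 101.9 8.9
   +mid 147.0 13.3
   tip1 end 205.1 5.4
   red1 start 184.1 7.0
   -arm near butt outer 10.0 -11.4
   -arm mid out 81.4 -22.9
   -arm mid in 83.2 -15.2
   -arm 3/4 out 136.5 -23.6
   tip2 end 204.1 -23.2
0.03 13 butt [ 0.4675 -0.1972]
   butt corner a -1.0 9.1
   butt corner b -5.4 -8.4
   butt-white 0.1 0.1
   kink outer+ 95.2 22.2
   kink inner+ 98.2 13.8
   +mid 141.7 20.3
   tip1 end 198.2 15.6
   red1 start 177.9 16.1
   -arm near butt outer 10.2 -10.5
   -arm mid out 79.9 -18.0
   -arm mid in 81.3 -10.5
   -arm 3/4 out 133.4 -15.9
   tip2 end 198.8 -12.1
0.03 16 butt [ 0.4675 -0.1972]
   butt corner a -0.5 9.1
   butt corner b -5.8 -8.1
   butt-white 0.1 0.1
   kink outer+ 96.2 17.2
   kink inner+ 98.8 8.6
   +mid 142.5 12.9
   tip1 end 198.8 5.2
   red1 start 178.5 6.8
   -arm near butt outer 9.7 -11.0
   -arm mid out 78.9 -22.2
   -arm mid in 80.6 -14.8
   -arm 3/4 out 132.3 -22.9
   tip2 end 197.8 -22.5
```

```bash
cat >> h.py <<'E'
def frame(x,z,o):
    M=np.eye(4);M[:3,:3]=rv(x,z).as_matrix();M[:3,3]=o;return M
yaw=np.radians(14)
PICK=frame([np.cos(yaw),np.sin(yaw),0],[0,0,1],[.5591,-.1792,0])
d=np.array([-.655,.756,0]);d/=np.linalg.norm(d); ro=np.array([.3747,.2014,0])
u=(d+[0,0,1])/2**.5; nn=(-d+[0,0,1])/2**.5
def rest(along=.0,off=.0):  # butt end above the stop by along, underside off the slope by off
    M=frame(u,nn,[0,0,0]); M[:3,3]=ro-.065*d+[0,0,.024]+u*(.1055+along)+nn*off-M[:3,1]*.004; return M
CUP=np.array([.511,.357,0])
def tcp(M,th,flip,gx,gz,gy=.0005):   # tool pose for grasping the tongs at (gx,gz)
    z=np.array([-np.sin(th),0,-np.cos(th)]);x=np.cross([0,flip,0],z)
    p=np.array([gx,gy,gz])+.019*z
    return M[:3,:3]@p+M[:3,3], R.from_matrix(M[:3,:3]@rv(x,z).as_matrix()).as_rotvec()
def cup(phi,h,r=0):
    # upright, tongs z towards azimuth phi; axis centre (y+2,z16) on cup centre; butt at height h
    z=np.array([np.cos(phi),np.sin(phi),0]);M=frame([0,0,1],z,[0,0,0])
    M[:3,3]=CUP+[0,0,h+.1055]-z*.016-M[:3,1]*.003; return M
E
python3 - <<'E'
from h import *
ik=lambda a:ctrl.solve_ik(*a)
fm=lambda s:"None" if s is None else " ".join("%.2f"%v for v in s)
for fl in(1,-1):
  for th in np.radians([0,15,30,45]):
    S=[ik(tcp(PICK,th,fl,.03,.021)),ik(tcp(rest(.004,.003),th,fl,.03,.021))]
    print(fl,round(np.degrees(th)),*map(fm,S),sep=" | ")
print("regrasp")
for fl in(1,-1):
  for th in np.radians([0,20,40,55,70]):
    S=ik(tcp(rest(),th,fl,.06,.018))
    C=[(round(np.degrees(p)),fm(s)) for p in np.radians(range(0,360,45)) if (s:=ik(tcp(cup(p,.006),th,fl,.06,.018))) is not None]
    print(fl,round(np.degrees(th)),fm(S)); [print("     ",c) for c in C if S is not None]
E
```

```text
1 | 0 | -0.04 0.57 0.34 1.81 -0.25 0.81 2.24 | -0.98 0.78 1.18 2.01 -1.03 1.77 -1.74
1 | 15 | -0.09 0.71 0.36 1.60 -0.13 1.11 2.10 | -1.21 0.61 1.27 2.07 -0.92 1.49 -1.93
1 | 30 | -0.09 0.86 0.34 1.39 -0.04 1.40 2.03 | -1.52 0.48 1.38 2.12 -0.74 1.21 -2.19
1 | 45 | -0.07 1.03 0.30 1.17 0.04 1.69 1.99 | -1.76 0.21 1.26 2.16 -0.25 0.94 -2.78
-1 | 0 | -0.39 0.73 0.86 1.82 -0.69 0.92 -0.54 | -0.74 0.53 0.77 2.01 -0.87 1.52 1.20
-1 | 15 | -0.42 0.90 0.92 1.61 -0.57 1.20 -0.68 | -1.02 0.39 0.93 2.06 -0.76 1.30 1.02
-1 | 30 | -0.39 1.07 0.93 1.40 -0.48 1.47 -0.76 | -1.27 0.23 0.96 2.11 -0.49 1.06 0.68
-1 | 45 | -0.34 1.23 0.93 1.18 -0.40 1.73 -0.80 | -1.47 0.11 0.90 2.15 -0.11 0.92 0.21
regrasp
1 0 -1.04 0.74 1.21 2.04 -1.03 1.76 -1.78
      (90, '-1.45 1.63 1.41 1.03 -0.05 1.98 -0.19')
      (135, '-1.76 1.12 0.78 1.71 0.74 1.32 -0.80')
      (180, '-1.66 0.82 0.46 2.34 1.81 1.24 -1.62')
      (270, '0.52 0.94 -0.76 2.04 -1.35 1.02 -1.96')
      (315, '0.11 1.09 -0.52 1.36 -0.82 1.72 -2.41')
1 20 -1.40 0.53 1.35 2.09 -0.85 1.39 -2.07
      (90, '-1.35 1.17 0.81 1.11 0.18 1.90 -0.61')
     
[... 2693 characters left out ...]
 0.71 -1.16 1.71 1.12 1.65 2.30')
      (180, '-1.82 0.36 1.05 2.09 0.32 0.47 -2.70')
      (225, '-1.41 0.18 0.87 2.18 -0.85 0.34 -0.63')
      (270, '-1.10 0.47 0.94 1.94 -1.16 1.11 0.43')
      (315, '-0.77 0.64 0.60 1.55 -0.84 1.51 0.83')
-1 70 -1.59 0.13 0.60 2.16 0.40 1.04 -0.51
      (0, '-0.86 0.63 0.45 1.40 -0.41 1.50 1.23')
      (45, '-0.84 0.63 0.23 1.35 -0.08 1.52 1.74')
      (90, '-0.22 0.71 -0.96 1.46 0.70 1.61 1.90')
      (135, '-1.67 0.73 1.22 1.73 -0.39 1.07 -2.75')
      (180, '-1.70 0.47 1.14 1.93 -0.32 0.74 -2.03')
      (225, '-1.46 0.33 0.98 1.98 -0.57 0.70 -0.94')
      (270, '-1.27 0.50 1.03 1.84 -0.88 1.09 0.13')
      (315, '-1.02 0.59 0.78 1.61 -0.73 1.36 0.74')
```

Run:
```python
from h import *
th=np.radians(15);G=(th,-1,.04,.021)
up=PICK.copy();up[2,3]+=.12
p,q=tcp(up,*G);ctrl.movep(p,q)
p,q=tcp(PICK,*G);ctrl.servo_line(p,.12)
print("pre",probe_bus.get_obs()["wrist_force"].round(1))
ctrl.gripper_to(.02,60)
o=probe_bus.get_obs();print(o["gripper_width"],o["grasp_force"],o["wrist_force"].round(1))
up[2,3]=.2;p,q=tcp(up,*G);ctrl.servo_line(p,.2);ctrl.dwell(.2)
o=probe_bus.get_obs();print(o["gripper_width"],o["grasp_force"],o["wrist_force"].round(1),o["clock"])
a,b=[cv2.cvtColor(imaging.grab_frame(n)["image"],cv2.COLOR_RGB2BGR) for n in("scene","wrist")]
cv2.imwrite('pics/lift.png',np.hstack([cv2.resize(a[60:260,100:300],(400,400)),cv2.resize(b,(400,300))[:,:].copy() if 0 else cv2.copyMakeBorder(cv2.resize(b,(400,300)),0,100,0,0,0)]))
```

```text
pre [ 0.5 -0.7  0.7]
0.020342862401744582 0.19728765393343783 [-0.3 -0.2  0.3]
0.020097688639966152 0.0 [-0.1 -0.2  0.9] 7.6167
```

View pics/lift.png

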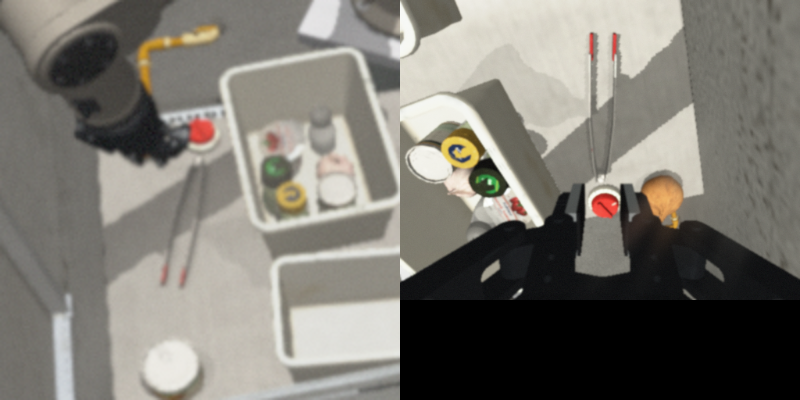

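The fingers closed to 20 mm on nothing, and the tongs are still on the table with tips at wrist-view (592,42) and (614,42). I'll check the TCP and whether the tongs moved.

Run:
```python
from h import *
import pickle
o=probe_bus.get_obs();up=PICK.copy();up[2,3]=.2
p,q=tcp(up,np.radians(15),-1,.04,.021);print(o["tool_pos"].round(4),p.round(4),o["eef_rot"].round(3),q.round(3))
f=imaging.grab_frame("wrist");s=imaging.grab_frame("scene");t=imaging.grab_frame("top");pickle.dump((f,s,t),open('f2.pkl','wb'))
for n,fr,lo in(("wrist",f,None),("scene",s,None),("top",t,None)):
    hsv=cv2.cvtColor(fr["image"],cv2.COLOR_RGB2HSV)
    m=(((hsv[...,0]<8)|(hsv[...,0]>172))&(hsv[...,1]>110)&(hsv[...,2]>60)).astype(np.uint8)
    k,l,st,c=cv2.connectedComponentsWithStats(m)
    for i in range(1,k):
        P=onz(fr,*c[i],.016)
        if st[i,4]>5 and abs(P[0]-.65)<.06 and abs(P[1]+.155)<.06: print(n,st[i],P.round(4),onz(fr,*c[i],.03).round(4)[:2])
im=cv2.cvtColor(f["image"],cv2.COLOR_RGB2BGR)[30:250,210:310]
cv2.imwrite('pics/z3.png',cv2.resize(im,(270,594),interpolation=cv2.INTER_CUBIC))
# triangulate scene/top/wrist tip positions is done from the printout
```

```text
[ 0.5927 -0.1701  0.202 ] [ 0.593  -0.1702  0.2026] [ 3.061  0.376 -0.405] [ 3.061  0.376 -0.403]
wrist [243  43   4  34 118] [ 0.6452 -0.1427  0.016 ] [ 0.6475 -0.1427]
wrist [272  43   5  34 132] [ 0.6521 -0.1688  0.016 ] [ 0.6542 -0.1677]
```

View pics/z3.png

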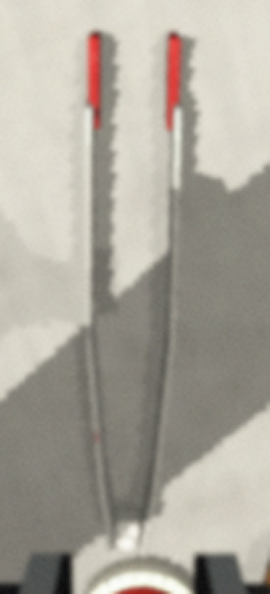

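The tongs are undisturbed, so the fingers must have passed above the arms. I'll triangulate the arm height.

Run:
```python
from h import *
import pickle
f0=pickle.load(open('f0.pkl','rb'));f1=pickle.load(open('f1.pkl','rb'));f2=pickle.load(open('f2.pkl','rb'))
def reds(fr):
    hsv=cv2.cvtColor(fr["image"],cv2.COLOR_RGB2HSV)
    m=(((hsv[...,0]<10)|(hsv[...,0]>170))&(hsv[...,1]>70)&(hsv[...,2]>60)).astype(np.uint8)
    k,l,st,c=cv2.connectedComponentsWithStats(m);r=[]
    for i in range(1,k):
        P=onz(fr,*c[i],.016)
        if st[i,4]>3 and abs(P[0]-.652)<.04 and abs(P[1]+.155)<.035:r.append((P[1],c[i],st[i,4]))
    return sorted(r,key=lambda a:a[0])
fr={"top":f0["top"],"scene":f0["scene"],"w1":f1["tongs"],"w2":f2[0]}
rs={n:reds(f) for n,f in fr.items()}
for n in rs: print(n,[(c.round(1),a) for _,c,a in rs[n]])
def tri(L):
    A=np.zeros((3,3));b=np.zeros(3);E=[]
    for n,c in L:
        p,d=ray(fr[n],*c);d/=np.linalg.norm(d);Q=np.eye(3)-np.outer(d,d);A+=Q;b+=Q@p;E.append((p,Q))
    X=np.linalg.solve(A,b);return X.round(4),[round(1e3*np.linalg.norm(Q@(X-p)),1) for p,Q in E]
for side in(0,-1):
    for S in(["w1","w2"],["scene","w1","w2"],["scene","top"],["scene","top","w1","w2"]):
        try: print(side,S,tri([(n,rs[n][side][1]) for n in S]))
        except Exception as e: print(S,e)
# butt white spot: w1 (214.5,236); w2 crop (128,533)/2.7+(210,30); scene/top shown*.64
print("butt",tri([("w1",(214.5,236)),("w2",(210+128/2.7,30+533/2.7))]),tri([("w1",(214.5,236)),("w2",(210+128/2.7,30+533/2.7)),("scene",(311*.64,220*.64)),("top",(516*.64,354*.64))]))
# kinks: + arm w1 crop(200,220), w2 crop (90,325)
print("kink",tri([("w1",(195+200/3.333,115+220/3.333)),("w2",(210+90/2.7,30+325/2.7))]))
```

```text
top [(array([319.4, 168.1]), np.int32(12)), (array([311.4, 169.3]), np.int32(11))]
scene [(array([181.7, 196.7]), np.int32(7)), (array([191., 198.]), np.int32(7))]
w1 [(array([321. , 152.2]), np.int32(110)), (array([310. , 135.8]), np.int32(80))]
w2 [(array([273.8,  58. ]), np.int32(168)), (array([244.7,  57.6]), np.int32(180))]
0 ['w1', 'w2'] (array([ 0.6512, -0.1693,  0.015 ]), [np.float64(0.3), np.float64(0.3)])
0 ['scene', 'w1', 'w2'] (array([ 0.6513, -0.1686,  0.022 ]), [np.float64(0.8), np.float64(1.0), np.float64(1.1)])
0 ['scene', 'top'] (array([ 0.6488, -0.1713,  0.0168]), [np.float64(0.1), np.float64(0.1)])
0 ['scene', 'top', 'w1', 'w2'] (array([ 0.6502, -0.1698,  0.0185]), [np.float64(1.1), np.float64(2.1), np.float64(1.1), np.float64(1.9)])
-1 ['w1', 'w2'] (array([ 0.6472, -0.142 ,  0.0241]), [np.float64(0.9), np.float64(0.9)])
-1 ['scene', 'w1', 'w2'] (array([ 0.6472, -0.1419,  0.0252]), [np.float64(0.1), np.float64(0.9), np.float64(0.9)])
-1 ['scene', 'top'] (array([ 0.6447, -0.1443,  0.0191]), [np.float64(0.2), np.float64(0.2)])
-1 ['scene', 'top', 'w1', 'w2'] (array([ 0.6461, -0.1428,  0.0223]), [np.float64(0.3), np.float64(2.1), np.float64(2.1), np.float64(0.2)])
butt (array([ 0.4655, -0.1992,  0.0244]), [np.float64(0.4), np.float64(0.4)]) (array([ 0.4594, -0.2022,  0.0158]), [np.float64(3.2), np.float64(1.1), np.float64(1.7), np.float64(2.1)])
kink (array([ 0.5532, -0.1614,  0.0131]), [np.float64(1.0), np.float64(1.0)])
```

Run:
```python
from h import *
G=(0,-1,.04,.021)
ctrl.gripper_to(.06)
up=PICK.copy();up[2,3]=.06
p,q=tcp(up,*G);ctrl.movep(p,q)
p,q=tcp(PICK,*G);p[2]=.004;ctrl.servo_line(p,.12)
o=probe_bus.get_obs();print(o["tool_pos"].round(4),o["wrist_force"].round(1))
b=o["wrist_force"][2]
for z in np.arange(.001,-.0121,-.003):
    p[2]=z;ctrl.servo_line(p,.05);o=probe_bus.get_obs();print(z.round(3),o["tool_pos"][2].round(4),o["wrist_force"].round(1))
    if abs(o["wrist_force"][2]-b)>4:break
for w in(.05,.045,.04,.035,.03):
    ctrl.gripper_to(w,60);o=probe_bus.get_obs();print(w,round(o["gripper_width"],4),round(o["grasp_force"],1),o["wrist_force"].round(1),o["clock"])
    if o["grasp_force"]>5 or abs(o["wrist_force"][2])>25:break
f=imaging.grab_frame("wrist");cv2.imwrite('pics/down.png',cv2.cvtColor(f["image"],cv2.COLOR_RGB2BGR))
```

```text
[ 0.5984 -0.1695  0.0045] [-0.1  0.   0.2]
0.001 0.0015 [-0.7 -0.7 -0.5]
-0.002 -0.0021 [-0.6 -0.3 -0.5]
-0.005 -0.0053 [0.2 0.5 0.2]
-0.008 -0.0082 [-0.9  1.5  0.7]
-0.011 -0.0113 [-0.4 -0.  -0.5]
0.05 0.05 0.0 [-0.2 -0.7  0.2] 11.1
0.045 0.0452 0.0 [ 0.2  0.2 -0.4] 11.325
0.04 0.0399 0.0 [-0.1 -0.1  0.3] 11.55
0.035 0.0349 0.2 [-0.1 -0.   0.3] 11.775
0.03 0.0318 59.5 [-0.1  1.6  2.8] 11.9917
```

View pics/down.png

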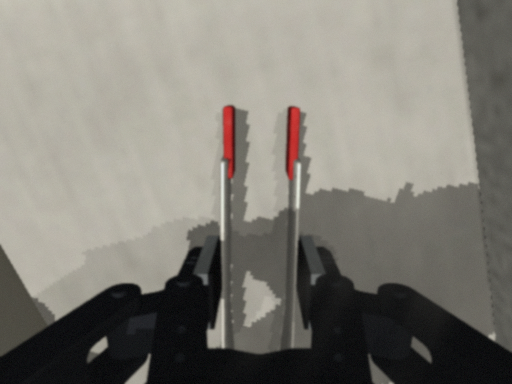

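The fingers now hold both arms symmetrically at 32 mm, with red tips at (228,140) and (293,140). Next I lift and carry to a pose just above the rest, checking the tip positions numerically.

```bash
cat >> h.py <<'E'
def redmid(pred,tol=.05):
    out={}
    for n in("scene","top"):
        fr=imaging.grab_frame(n);hsv=cv2.cvtColor(fr["image"],cv2.COLOR_RGB2HSV)
        m=(((hsv[...,0]<10)|(hsv[...,0]>170))&(hsv[...,1]>90)&(hsv[...,2]>50)).astype(np.uint8)
        k,l,st,c=cv2.connectedComponentsWithStats(m);P=np.array(proj(fr,pred))
        r=[(c[i].round(1),int(st[i,4])) for i in range(1,k) if st[i,4]>2 and np.hypot(*(c[i]-P))<30]
        print(n,"pred",P.round(1),r)
        out[n]=(fr,[a for a,_ in r])
    if all(len(v[1])==2 for v in out.values()):
        A=np.zeros((3,3));b=np.zeros(3)
        for fr,r in out.values():
            p,d=ray(fr,*np.mean(r,0));d/=np.linalg.norm(d);Q=np.eye(3)-np.outer(d,d);A+=Q;b+=Q@p
        print("red mid",np.linalg.solve(A,b).round(4),"pred",np.round(pred,4))
    return out
def pt(M,v): return M[:3,:3]@np.array(v)+M[:3,3]
RED=(.094,0,.018)
E
python3 - <<'E'
from h import *
ctrl.gripper_to(.02,70)
G=(0,-1,.04,.0077)
up=PICK.copy();up[2,3]=.16
p,q=tcp(up,*G);ctrl.servo_line(p,.15)
o=probe_bus.get_obs();print(o["gripper_width"],o["grasp_force"],o["wrist_force"].round(1))
up[2,3]=.22;p,q=tcp(up,*G);ctrl.movep(p,q)
M=rest(.03,.08);p,q=tcp(M,*G);ctrl.movep(p,q);ctrl.dwell(.2)
o=probe_bus.get_obs();print(o["gripper_width"],o["grasp_force"],o["wrist_force"].round(1),o["joints"].round(2),o["clock"],o["tool_pos"].round(4),p.round(4))
redmid(pt(M,RED))
E
```

```text
0.03182799819035465 70.19023625698495 [ 0.6  0.5 -0.7]
0.03166151831530751 69.13543367416423 [-1.  -1.1  3.2] [-0.61  0.38  0.62  1.93 -0.75  1.57  1.03] 15.5417 [0.3704 0.2115 0.1967] [0.3705 0.2116 0.1967]
scene pred [360.8 102.6] [(array([357.3, 103. ]), 41), (array([364. , 110.1]), 22)]
top pred [185.4 268. ] [(array([182. , 265.8]), 8), (array([188.2, 273.4]), 8)]
red mid [0.3524 0.2289 0.2339] pred [0.3594 0.2252 0.2556]
```

```bash
cat > wr.py <<'E'
from h import *
def wr(im):
    hsv=cv2.cvtColor(im,cv2.COLOR_RGB2HSV)
    m=(((hsv[...,0]<8)|(hsv[...,0]>172))&(hsv[...,1]>130)&(hsv[...,2]>60)).astype(np.uint8)
    k,l,st,c=cv2.connectedComponentsWithStats(m)
    return [(st[i].tolist(),c[i].round(1)) for i in range(1,k) if st[i,4]>60]
E
python3 - <<'E'
from wr import *
print(wr(cv2.cvtColor(cv2.imread('pics/down.png'),cv2.COLOR_BGR2RGB)))
f=imaging.grab_frame("wrist");print(wr(f["image"]))
M=rest(.03,.08);print([np.round(proj(f,pt(M,(x,y,.018))),1) for x in(.085,.106) for y in(-.015,.015)])
cv2.imwrite('pics/held.png',cv2.cvtColor(f["image"],cv2.COLOR_RGB2BGR))
E
```

```text
[([223, 106, 11, 73, 634], array([228.8, 138.3])), ([287, 107, 13, 73, 686], array([292.4, 138.9]))]
[([226, 124, 10, 65, 454], array([230.8, 153.6])), ([283, 124, 10, 65, 449], array([287.3, 153.8]))]
[array([293.7, 154.7]), array([223.1, 154.6]), array([295.1, 103.7]), array([221.7, 103.7])]
```

The separation of the tips in the wrist view shrank from 63.6 to 56.5 px, so the tongs have pitched about 20° in the grip with the jaws away from the palm. I'll tilt the tool to compensate and measure again before lowering.

```bash
cat >> h.py <<'E'
def tcp2(M,th,flip,gx,gz=.0157,gy=.0005):  # pad centre is ~8 mm further back at 32 mm opening
    z=np.array([-np.sin(th),0,-np.cos(th)])
    return tcp(M,th,flip,gx+.008*z[0],gz+.008*z[2],gy)
E
python3 - <<'E'
from wr import *
G=(np.radians(-20),-1,.044)
for a in((.03,.05),(.006,.006)): print(ctrl.solve_ik(*tcp2(rest(*a),*G)))
M=rest(.03,.05);p,q=tcp2(M,*G);ctrl.movep(p,q);ctrl.dwell(.3)
o=probe_bus.get_obs();print(o["wrist_force"].round(1),o["clock"],o["joints"].round(2))
redmid(pt(M,RED)); f=imaging.grab_frame("wrist");print(wr(f["image"]))
E
```

```text
[-0.45300542  0.59926495  0.53776412  1.92810763 -0.91720613  1.78805323
  1.22875859]
[-0.45225237  0.66732366  0.50811872  1.96348774 -0.9467038   1.71984297
  1.29702845]
[-0.4  0.3  0.1] 16.35 [-0.45  0.59  0.54  1.93 -0.92  1.79  1.23]
scene pred [366.5 105.7] [(array([362.4, 109.1]), 33), (array([368.7, 116.1]), 16)]
top pred [181.1 272. ] [(array([178.7, 269.3]), 6), (array([185.5, 276. ]), 10)]
red mid [0.3386 0.2448 0.1999] pred [0.3455 0.2412 0.2344]
[([278, 167, 8, 58, 298], array([281.1, 191.1])), ([229, 168, 7, 57, 282], array([232.8, 192.5]))]
```

Run:
```python
from wr import *
s,t,w=[cv2.cvtColor(imaging.grab_frame(n)["image"],cv2.COLOR_RGB2BGR) for n in("scene","top","wrist")]
def c(i,x,y,w_,h_,W,H):return cv2.resize(i[y:y+h_,x:x+w_],(W,H),interpolation=cv2.INTER_CUBIC)
print(wr(cv2.cvtColor(w,cv2.COLOR_BGR2RGB)),probe_bus.get_obs()["wrist_force"])
cv2.imwrite('pics/comp.png',np.vstack([np.hstack([c(s,290,50,120,90,400,300),c(t,150,210,120,90,400,300)]),np.hstack([c(w,0,0,512,384,400,300),c(cv2.imread('pics/held.png'),0,0,512,384,400,300)])]))
```

```text
[([229, 168, 7, 58, 280], array([232.8, 192.9])), ([278, 168, 8, 57, 289], array([281. , 191.5]))] [-0.04183731  1.32036752  0.58828279]
```

View pics/comp.png

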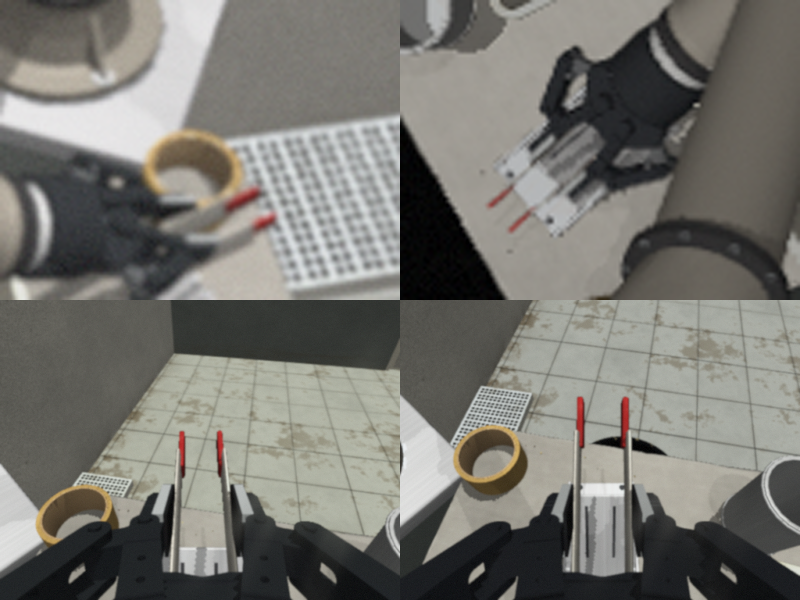

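The view shows the jaws pointing strongly away from the palm, with tips at wrist crop (182,450) and (220,450). The butt must have been pushed up by the bin rim beside the stop during my approach. I'll take the tongs back to their spot, press them flat jaws first and regrasp. Then I'll approach the rest along the slope.

Run:
```python
from wr import *
o=probe_bus.get_obs();p0=o["tool_pos"].copy()
ctrl.servo_line(p0+[0,0,.12],.25)
e=PICK[:3,0]
def tp(piv,th):  # pad centre at world piv, tool tilted th in the tongs' vertical plane
    M=PICK.copy();M[:3,3]=piv; return tcp2(M,th,-1,0,0,0)
base=PICK[:3,3]+e*.065
for z,th in((.16,-30),(.16,-30)): 
    a=tp(base+[0,0,z],np.radians(th))
    print(ctrl.solve_ik(*a))
ctrl.movep(*a)
f=imaging.grab_frame("wrist");print(wr(f["image"]))
ctrl.gripper_to(.02,30)
p,q=tp(base+[0,0,.035],np.radians(-30));ctrl.servo_line(p,.15);print(probe_bus.get_obs()["wrist_force"].round(1))
for k in range(1,5):
    t=k/4;p,q=tp(base-e*.02*t+[0,0,.035-.018*t],np.radians(-30*(1-t)))
    ctrl.servo_line(p,.05,rot=q);o=probe_bus.get_obs();print(o["wrist_force"].round(1),round(o["gripper_width"],4))
f=imaging.grab_frame("wrist");print(wr(f["image"]),o["clock"])
```

```text
[-0.50769067  0.45356004  1.0645665   2.02946892 -1.15879923  0.78593615
 -0.06662221]
[-0.50769067  0.45356004  1.0645665   2.02946892 -1.15879923  0.78593615
 -0.06662221]
[([229, 162, 7, 59, 311], array([232.4, 187.2])), ([278, 162, 8, 59, 328], array([281.5, 187.7]))]
[ 0.3  0.2 -1.5]
[1.  0.2 2.7] 0.0307
[1.4 0.6 7.9] 0.0315
[-4.9 -0.6 17.2] 0.0313
[-7.7 -0.1 21.5] 0.031
[([223, 126, 11, 68, 557], array([228.6, 156.6])), ([284, 126, 10, 67, 576], array([288.1, 155.6]))] 21.8
```

Run:
```python
from wr import *
import pickle
ctrl.gripper_to(.065);o=probe_bus.get_obs()
ctrl.servo_line(o["tool_pos"]+[0,0,.1],.25);ctrl.dwell(.1)
f=imaging.grab_frame("wrist");pickle.dump(f,open('f3.pkl','wb'))
W=wr(f["image"]);print(W,probe_bus.get_obs()["clock"],probe_bus.get_obs()["tool_pos"])
for s,c in W: print(onz(f,*c,.018).round(4),"tip end",onz(f,s[0]+s[2]/2,s[1],.018).round(4))
e=cv2.Canny(cv2.cvtColor(f["image"],cv2.COLOR_RGB2GRAY),40,100)
for v in range(150,300,20): # bright/dark arm edges per row
    xs=np.where(e[v,170:350]>0)[0]+170
    print(v,[(x,)+tuple((onz(f,x,v,.018)[:2]).round(3)) for x in xs][:8])
```

```text
[([243, 118, 6, 42, 187], array([246.1, 136.3])), ([282, 118, 6, 42, 207], array([284.2, 135.5]))] 22.975 [ 0.60135962 -0.16707492  0.08801505]
[ 0.6397 -0.1472  0.018 ] tip end [ 0.652  -0.1442  0.018 ]
[ 0.6468 -0.1732  0.018 ] tip end [ 0.6586 -0.1706  0.018 ]
150 [(np.int64(243), np.float64(0.63), np.float64(-0.147)), (np.int64(244), np.float64(0.63), np.float64(-0.148)), (np.int64(249), np.float64(0.631), np.float64(-0.152)), (np.int64(256), np.float64(0.632), np.float64(-0.156)), (np.int64(280), np.float64(0.636), np.float64(-0.173)), (np.int64(286), np.float64(0.637), np.float64(-0.177)), (np.int64(287), np.float64(0.637), np.float64(-0.178)), (np.int64(288), np.float64(0.638), np.float64(-0.179))]
170 [(np.int64(244), np.float64(0.616), np.float64(-0.151)), (np.int64(256), np.float64(0.618), np.float64(-0.16)), (np.int64(282), np.float64(0.622), np.float64(-0.178)), (np.int64(285), np.float64(0.623), np.float64(-0.18)), (np.int64(289), np.float64(0.624), np.float64(-0.183)), (np.int64(295), np.float64(0.625), np.float64(-0.187)), (np.int64(319), np.float64(0.629), np.float64(
[... 1895 characters left out ...]
0.538), np.float64(-0.173)), (np.int64(256), np.float64(0.539), np.float64(-0.179)), (np.int64(257), np.float64(0.54), np.float64(-0.18)), (np.int64(279), np.float64(0.544), np.float64(-0.197)), (np.int64(283), np.float64(0.545), np.float64(-0.2))]
290 [(np.int64(183), np.float64(0.507), np.float64(-0.127)), (np.int64(243), np.float64(0.519), np.float64(-0.174)), (np.int64(247), np.float64(0.52), np.float64(-0.177)), (np.int64(250), np.float64(0.521), np.float64(-0.179)), (np.int64(257), np.float64(0.522), np.float64(-0.184)), (np.int64(259), np.float64(0.523), np.float64(-0.186)), (np.int64(260), np.float64(0.523), np.float64(-0.187)), (np.int64(278), np.float64(0.526), np.float64(-0.201))]
```

```bash
sed -i 's/\[.5591,-.1792,0\]/[.5521,-.1829,0]/' h.py
python3 - <<'E'
from wr import *
G=(0,-1,.035)
p,q=tcp2(PICK,*G);p[2]=-.011
M=rest(.14,.02);M2=M.copy();M2[2,3]+=.1
for m in(M2,M,rest(.06,.012),rest(.005,.005)): print(np.round(ctrl.solve_ik(*tcp2(m,*G)),2))
ctrl.servo_line([p[0],p[1],.05],.25,rot=q);ctrl.servo_line(p,.12)
ctrl.gripper_to(.02,90);o=probe_bus.get_obs();print(o["gripper_width"],o["grasp_force"],o["wrist_force"].round(1))
f=imaging.grab_frame("wrist");print(wr(f["image"]))
ctrl.servo_line(p+[0,0,.3],.3)
f=imaging.grab_frame("wrist");print("lift",wr(f["image"]))
ctrl.movep(*tcp2(M2,*G));ctrl.dwell(.1)
f=imaging.grab_frame("wrist");print("pre",wr(f["image"]));o=probe_bus.get_obs();print(o["gripper_width"],o["wrist_force"].round(1),o["clock"])
E
```

```text
[-0.79  0.07  0.52  1.92 -0.73  1.57  0.6 ]
[-0.68  0.18  0.42  2.04 -0.77  1.43  0.77]
[-0.5   0.32  0.34  2.04 -0.76  1.39  0.94]
[-0.39  0.41  0.29  2.02 -0.75  1.35  1.03]
0.0310409114894792 89.11735877394676 [-0.5  0.8  5.1]
[([221, 93, 12, 73, 679], array([226.6, 125. ])), ([285, 92, 12, 73, 667], array([290.3, 123.8]))]
lift [([221, 92, 12, 73, 652], array([226.5, 124.6])), ([286, 92, 11, 73, 625], array([290.3, 123.8])), ([158, 255, 15, 23, 146], array([164. , 266.1])), ([246, 263, 31, 29, 696], array([260.9, 277. ]))]
pre [([221, 92, 12, 73, 617], array([226.8, 123.8])), ([286, 92, 11, 73, 583], array([290.2, 123.7]))]
0.031126082332873298 [ 0.8 -0.3 -0.6] 27.65
```

The grip stayed rigid this time. Now I lower along the slope.

Run:
```python
from wr import *
G=(0,-1,.035)
ctrl.servo_line(tcp2(rest(.14,.02),*G)[0],.3)
m=rest(.02,.008);ctrl.servo_line(tcp2(m,*G)[0],.2)
o=probe_bus.get_obs();print(o["wrist_force"].round(1),o["clock"])
redmid(pt(m,RED)); print(wr(imaging.grab_frame("wrist")["image"]))
for a in((.012,.006),(.006,.004)):
    ctrl.servo_line(tcp2(rest(*a),*G)[0],.06);o=probe_bus.get_obs();print(o["wrist_force"].round(1),o["clock"])
    if np.linalg.norm(o["wrist_force"])>10:break
```

```text
[-0.   0.1 -0.7] 28.8833
scene pred [371.1 112.3] [(array([368.6, 108.8]), 23), (array([375.1, 115.1]), 16)]
top pred [177.6 275.3] [(array([173. , 273.8]), 8), (array([180.7, 279.8]), 9)]
red mid [0.3259 0.2606 0.1944] pred [0.3307 0.2583 0.1976]
[([220, 92, 13, 73, 622], array([226.6, 123.6])), ([286, 92, 11, 73, 589], array([290.1, 123.6]))]
[-0.2 -0.6 -1.2] 29.3167
[0.3 1.1 0.2] 29.575
```

Run:
```python
from wr import *
ctrl.gripper_to(.085);o=probe_bus.get_obs();print(o["wrist_force"].round(1))
T=R.from_rotvec(o["eef_rot"]).as_matrix()
ctrl.servo_line(o["tool_pos"]-.06*T[:,2],.2);ctrl.dwell(.4)
print(probe_bus.get_obs()["clock"]);redmid(pt(rest(),RED))
f=imaging.grab_frame("wrist");W=wr(f["image"]);print(W)
print([np.round(proj(f,pt(rest(),(.094,y,.018))),1) for y in(-.013,.013)])
for th in(30,40,50): print(th,np.round(ctrl.solve_ik(*tcp2(rest(),np.radians(th),-1,.058)),2))
```

```text
[-0.6 -0.   0.2]
31.0
scene pred [366.6 117.9] [(array([362.8, 114.9]), 28), (array([368.4, 121.8]), 17)]
top pred [181.1 272.3] [(array([178.6, 269.9]), 7), (array([185. , 276.5]), 10)]
red mid [0.3328 0.2505 0.1712] pred [0.3362 0.2519 0.1778]
[([232, 111, 8, 49, 263], array([235.6, 131.5])), ([278, 111, 6, 48, 208], array([279.9, 130.9]))]
[array([280.4, 124.1]), array([236.9, 124.1])]
30 [-1.56  0.33  1.27  2.13 -0.62  1.12  0.77]
40 [-1.78  0.25  1.32  2.15 -0.4   0.99  0.49]
50 [-1.93  0.19  1.3   2.17 -0.12  0.92  0.15]
```

The tongs are seated on the rest, with the tips within a few mm of the prediction. They'll have dripped for more than a second by the regrasp.

Run:
```python
from wr import *
G=(np.radians(30),-1,.056)
p,q=tcp2(rest(),*G);z=R.from_rotvec(q).as_matrix()[:,2]
ctrl.movep(p-.08*z,q)
ctrl.servo_line(p,.15);o=probe_bus.get_obs();print(o["wrist_force"].round(1),o["clock"])
f=imaging.grab_frame("wrist");print(wr(f["image"]))
ctrl.gripper_to(.015,90);o=probe_bus.get_obs();print(o["gripper_width"],o["grasp_force"],o["wrist_force"].round(1),o["clock"])
f=imaging.grab_frame("wrist");print(wr(f["image"]))
up=np.array(o["tool_pos"])+u*.03
ctrl.servo_line(up,.15)
ctrl.servo_line(up+[0,0,.12],.25);o=probe_bus.get_obs();print(o["wrist_force"].round(1),o["clock"],o["joints"].round(2))
f=imaging.grab_frame("wrist");print(wr(f["image"]))
for ph in range(180,361,20):
    a=ctrl.solve_ik(*tcp2(cup(np.radians(ph),.16),*G));b=ctrl.solve_ik(*tcp2(cup(np.radians(ph),.006),*G))
    print(ph,None if a is None else np.round(a,2),None if b is None else np.round(b,2))
```

```text
[ 0.2 -0.4  0. ] 32.8333
[([215, 160, 14, 77, 744], array([222., 195.])), ([285, 160, 12, 77, 659], array([290.1, 194.9]))]
0.03050675062520525 88.98541719652712 [-1.1 -0.6  5.6] 33.425
[([218, 162, 14, 77, 731], array([225. , 197.3])), ([287, 163, 13, 76, 678], array([292.6, 197.5]))]
[ 0.5  0.3 -0.8] 34.9833 [-1.82 -0.2   1.16  1.96 -0.08  1.28  0.07]
[([218, 163, 14, 76, 741], array([225. , 197.3])), ([287, 163, 13, 76, 679], array([292.7, 197.3]))]
180 [-0.04  0.15 -1.16  2.13  1.43  1.07  2.68] [-1.98  0.62  1.06  2.3   1.59  0.39  2.06]
200 [ 0.35 -0.13 -1.19  2.27  1.64  0.36  2.7 ] [-0.09  0.37 -0.96  2.41  2.15  0.91  2.27]
220 [ 0.44 -0.15 -0.99  2.29  4.12  0.23  0.58] [ 0.37  0.42 -1.15  2.44  2.74  0.6   2.22]
240 [-1.84 -0.33  1.29  2.25 -1.22  0.24  0.16] [ 0.61  0.53 -1.16  2.33  3.75  0.32  1.69]
260 [-0.45  0.15  0.25  2.05 -1.35  1.    0.45] [ 0.55  0.57 -0.95  2.14 -1.27  0.51  0.74]
280 [-0.7   0.39  0.65  1.83 -1.28  1.48  0.6 ] [-0.38  0.55  0.25  1.93 -1.31  1.27  0.85]
300 [-0.66  0.58  0.65  1.58 -1.2   1.79  0.71] [-0.66  0.78  0.65  1.68 -1.27  1.72  0.97]
320 [-0.55  0.69  0.45  1.32 -1.02  1.98  0.78] [-0.66  0.91  0.65  1.42 -1.13  1.93  1.06]
340 [-0.1   0.84 -0.56  1.05 -0.45  1.98  0.54] [-0.5   0.94  0.25  1.17 -0.77  1.97  1.02]
360 None None
```

Run:
```python
from wr import *
G=(np.radians(30),-1,.06)
m=cup(np.radians(300),.175)
ctrl.movep(*tcp2(m,*G));ctrl.dwell(.3)
o=probe_bus.get_obs();print(o["wrist_force"].round(1),o["clock"],o["gripper_width"],o["joints"].round(2),np.round(o["tool_pos"]-tcp2(m,*G)[0],4))
W=wr(imaging.grab_frame("wrist")["image"]);print(W)
redmid(pt(m,(.09,0,.018)))
import pickle
fr={n:imaging.grab_frame(n) for n in("scene","top","wrist")};pickle.dump(fr,open('f5.pkl','wb'))
# cup rim from scene/top: initial frame edges, circle fit on z=.12
f0=pickle.load(open('f0.pkl','rb'));rng=np.random.default_rng(0)
for n in("scene","top"):
    f=f0[n];e=cv2.Canny(cv2.cvtColor(f["image"],cv2.COLOR_RGB2GRAY),50,120);c0=proj(f,CUP+[0,0,.12])
    ys,xs=np.where(e>0);k=(abs(xs-c0[0])<28)&(abs(ys-c0[1])<28)
    P=np.array([onz(f,x,y,.12)[:2] for x,y in zip(xs[k],ys[k])]);best=(0,)
    for _ in range(4000):
        a,b=P[rng.choice(len(P),2,False)];d_=b-a;L=np.hypot(*d_)
        if not .03<L<.083: continue
        for s in(1,-1):
            c=(a+b)/2+s*np.sqrt(.042**2-L*L/4)*np.array([-d_[1],d_[0]])/L
            r=(abs(np.hypot(*(P-c).T)-.042)<.0015).sum()
            if r>best[0]:best=(r,c)
    print(n,"cup",best)
```

```text
[ 0.2  0.6 -1.2] 36.6083 0.03038185419381252 [-0.66  0.56  0.65  1.56 -1.19  1.81  0.68] [-0.0009  0.0008  0.001 ]
[([218, 162, 14, 75, 659], array([224.5, 193.9])), ([288, 162, 13, 77, 621], array([293.4, 193.8]))]
scene pred [418.7 140.3] [(array([419.2, 133.2]), 51), (array([424.5, 142.6]), 36)]
top pred [124.4 211.2] [(array([120.1, 208.5]), 21), (array([125.2, 217.7]), 11)]
red mid [0.5098 0.3605 0.3744] pred [0.5146 0.3568 0.3705]
scene cup (np.int64(61), array([0.51847265, 0.35476027]))
top cup (np.int64(46), array([0.51162979, 0.3194592 ]))
```

Run:
```python
from wr import *
import pickle
fr=pickle.load(open('f5.pkl','rb'));f=fr["wrist"];print(wr(f["image"]))
m=cup(np.radians(300),.175)
for x in(.08,.085,.09,.106): print(x,[np.round(proj(f,pt(m,(x,y,.018))),1) for y in(-.013,.013)])
# rod model: tip ends & arm end near pads: image rows of the red top end / bottom end
o=probe_bus.get_obs();print(tcp2(m,np.radians(30),-1,.06)[0].round(3))
for fn in("rest","tongs"): pass
t=pickle.load(open('f0.pkl','rb'))["top"];print("cup top hand",onz(t,152,211.6,.12).round(4))
# cup rim from present wrist view, circle on z=.12
e=cv2.Canny(cv2.cvtColor(f["image"],cv2.COLOR_RGB2GRAY),50,120);print("cup proj",np.round(proj(f,CUP+[0,0,.12]),0))
# tongs direction in wrist: grey arm pixels -> centreline between arms by row
g=cv2.cvtColor(f["image"],cv2.COLOR_RGB2GRAY)
for v in(150,180,210,230): print(v,np.where(cv2.Canny(g,40,100)[v,200:320]>0)[0]+200)
```

```text
[([218, 162, 14, 77, 657], array([224.5, 193.9])), ([288, 162, 13, 74, 614], array([293.4, 193.5]))]
0.08 [array([289.7, 227.2]), array([227.8, 227.1])]
0.085 [array([290.5, 219.6]), array([227. , 219.5])]
0.09 [array([291.3, 211.5]), array([226.1, 211.4])]
0.106 [array([294.3, 182.7]), array([223.2, 182.6])]
[0.501 0.379 0.327]
cup top hand [0.5117 0.3515 0.12  ]
cup proj [256. 386.]
150 [236 239 277 281 286 287 290 299 302 303]
180 [218 227 231 235 237 238 270 271 275 276 287 290 300]
210 [219 234 285 298]
230 [218 221 225 232 286 292 298 301]
```

The in-grip angle is about 29° against 30° nominal, so the tongs are close to vertical. I'll lower them with force monitoring.

Run:
```python
from wr import *
G=(np.radians(29),-1,.0575)
P=lambda h:tcp2(cup(np.radians(300),h),*G)
b=probe_bus.get_obs()["wrist_force"]
for h in[.13,.105,.08,.055,.03,.016]+list(np.arange(.012,-.0081,-.003)):
    p,q=P(h);ctrl.servo_line(p,.1 if h>.014 else .04,rot=q);o=probe_bus.get_obs();F=o["wrist_force"]
    print(round(h,3),F.round(1),o["clock"].__round__(2))
    if np.linalg.norm(F-b)>5:break
print(wr(imaging.grab_frame("wrist")["image"]))
```

```text
0.13 [ 0.7  0.8 -1. ] 37.53
0.105 [0.8 0.4 1. ] 37.93
0.08 [ 0.2 -0.  -0.7] 38.33
0.055 [ 0.  -0.8 -0.1] 38.73
0.03 [-0.4 -0.3 -1.4] 39.13
0.016 [0.5 0.2 0.3] 39.42
0.012 [ 0.2  0.4 -1.3] 39.67
0.009 [-0.   0.1  0.2] 39.92
0.006 [-0.4  0.6 -0.1] 40.17
0.003 [-0.1 -1.7  5. ] 40.42
[([218, 162, 14, 77, 671], array([224.6, 194.1])), ([288, 162, 13, 74, 623], array([293.3, 194. ]))]
```

It met the floor at the expected height with no side force. Releasing.

Run:
```python
from wr import *
ctrl.gripper_to(.08);ctrl.dwell(.2);o=probe_bus.get_obs();print(o["wrist_force"].round(1),o["gripper_width"])
T=R.from_rotvec(o["eef_rot"]).as_matrix()
ctrl.servo_line(o["tool_pos"]-.12*T[:,2],.15);ctrl.dwell(.3)
o=probe_bus.get_obs();print(o["wrist_force"].round(1),o["clock"])
m=cup(np.radians(300),.006);redmid(pt(m,(.09,0,.018)))
f=imaging.grab_frame("wrist");print(wr(f["image"]),np.round(proj(f,pt(m,(.09,0,.018))),1))
```

```text
[-0.   0.7 -0.3] 0.0802763421493152
[0.4 0.3 0.2] 42.4583
scene pred [395.1 180.9] [(array([396.3, 175.9]), 30), (array([401.5, 183.6]), 43)]
top pred [143.  210.8] [(array([138.8, 208.4]), 12), (array([142.7, 216.2]), 12)]
red mid [0.5103 0.3635 0.204 ] pred [0.5146 0.3568 0.2015]
[([240, 126, 5, 39, 144], array([242.4, 143. ])), ([277, 127, 6, 35, 132], array([279.4, 142.1]))] [259.  151.8]
```

Red tips at z ≈ 0.204 m over the cup centre, so the tongs are standing upright with the arm clear.

```bash
python3 -c "
from workcell import ctrl, imaging, probe_bus
print(ctrl.job_done(), probe_bus.get_obs()['clock'])"
```

```text
the job is handed in; nothing more can be done
the job is handed in; nothing more can be done
```

I leaned the tongs in the drip rest and let go for over a second, then stood them upright in the cup, joined end on the floor, and handed the job in at about 42.5 s; on the first carry they had touched something, probably the bin rim, so I set them down and regrasped, and I didn't check whether it moved.

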